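Lock the adjustable stop with its jam nut

ROBOT

A 6-joint arm with a two-finger parallel gripper is mounted at the origin on a cart in front of the work surface, level with it; the furniture and walls round the work are solid. World frame = base frame: x ahead of the robot, y to its left, z up, the work surface at z = 0. Lengths are in m, angles in degrees, forces in N, time in s.
With the tool pointing down it reaches from about 0.25 to 0.725 m from the base axis. Payload 9.7 kg.
Tool frame: the origin (TCP) lies between the finger pads; the fingertips stand 19 mm ahead of it and the grasp point (between the pads) is the TCP; z points along the fingers, y is the line along which they close (so a half turn about z gives the same grasp; the last joint's range is limited). The gripper opens to 85 mm and grips with 20 to 120 N. Pads are 22 mm wide; open, the fingers measure 114 mm over their backs; the gripper's body (76 mm by 85 mm) begins 54 mm behind the grasp point. The pads swing forward as they close: fully open they stand 13 mm farther back than shut.
Start: joints at [-69.099, 4.979, 10.078, 95.1, 0, 90], TCP at [0.196, -0.514, 0.229] pointing down, gripper open.
Joint ranges: [-179.16, 179.16], [-48.56, 103.87], [-65.8, 70.77], [-126.05, 130.52], [-82.76, 87.17], [-180, 180]. Speed limits (degrees/s): [127.2, 127.2, 147.25, 180, 180, 180].

INTERFACE

Orientations are given as [roll, pitch, yaw] about the fixed x, y, z axes, in that order (R = Rz(yaw) Ry(pitch) Rx(roll)).
In Python, from workcell import telemetry, camera, calibration, workorder gives the robot as it stands.
- The arm moves only by the tool play_rows, never from a script. Its argument "increments" is a list of rows, each a list of 3 entries, a list of its own where there are three numbers: the shift along the tool's x, y, z in mm, then the turn, a rotation vector about the tool's x, y, z in degrees, then the closure, from 0 (fully open) to 1 (shut). In form: [[[x, y, z], [ax, ay, az], jaw], ...]. A call has 1 to 20 rows; each row is the pose to reach, as a shift and turn from the pose commanded when the call began, along the tool's axes at that moment; what a row does not reach only later rows make up. A row lasts 1/10 s, in which the tool goes at most 50 mm and 8.59 degrees, less where a joint would pass 70% of its speed; a pose out of reach is approached as far as the arm can. A call with a gripper value outside its range is refused whole. The fingers move at their own pace and stop on an object; "grip_force" is the grip in N (left out, the last holds). Time passes only in rows, so rows that repeat a pose let the fingers close. It gives the time, the measured TCP pose, the force, the opening and the grip force at its end, in the units of the state.
- telemetry.get_obs(): the state, without advancing time (a new reading comes with each control period).
- camera(name): name is "scene" or "top"; returns (picture, depth): 384x512x3 uint8, red, green, blue; 384x512 float32, m along the optical axis (not along the pixel's ray), 0 where there is no reading.
- calibration(name): a dict with "vertical_fov" (degrees; the focal length in pixels is half the picture's height over the tangent of half this angle, whatever the lens; pixels are square), "cx", "cy" (the principal point, pixels), "rvec" (rotation vector, rad) and "tvec" (3), from world to camera coordinates, as OpenCV has them. Camera axes: x right, y down, z forward; pixel columns grow to the right and rows downward; lengths in m; the calibration is good to about 2 mm. A picture is of the moment at which its call begins. calibration takes no time and is no camera call.
- workorder.job_done(): hands the job in; it is judged then, once.
The state is a dict: "time": time; "q": joint angles; "qd": joint speeds; "joint_efforts": joint torques, N m; "ee_pos": TCP position; "tcp_rot": TCP orientation; "wrist_force": force on the tool from outside, world axes, zero at the start; "torque": the same for the moment, N m; "opening": finger opening in m; "grasp_force": force on a finger pad.
Only numpy, scipy, OpenCV 4.12 (cv2) and the standard library are available. Lean on these libraries where they do the work, as an engineer would, in place of code of your own. Each camera call takes 0.05 s, during which the arm holds its last target. There are 200 camera calls.

TASK

On the adjustable stop whose top nut still stands clear of the nut below it, run the top nut down its stud by its cross bar (clockwise seen from above) until it meets the lower nut, then tighten it by feel to about 0.5 newton metres, that is about 10 newtons on the bar 50 mm from the stud, so that it stays clamped when you let go. Do not tighten so hard that the lower nut is turned from its setting, and leave the loose whetstone and the loose collet where they are.

Things in the scene. Friction and masses are not known exactly. Their poses are not given: they have to be found in the camera images.
- stop: stop to be locked: grey base plate 84 x 70 x 16 mm fixed to the table, boss to 26 mm high, upright threaded steel stud 17 mm thick, top at 98 mm. Origin on the table on the stud's axis, z up. Right-hand multi-start thread: a nut goes down 1.59 mm per rad turned clockwise seen from above. A like stop whose two nuts are already together stands near; it is one rigid piece and needs nothing.
- top_nut_center (a point): centre (on the stud's axis, half-way up) of the steel top nut: hexagon 36 mm across flats, 24 mm high, with a straight round cross bar through its centre along its x axis: 10 mm thick, a 14 mm ball on each end 62 mm from the stud's axis. The nut stands 2 to 9 mm above contact at the start and turns freely with a light drag of 0.05 N m; the bar can be pushed round a full circle.
- first_nut_center (a point): centre of the lower nut on the same stud: steel hexagon 30 mm across flats (corners 34.6 mm), 16 mm high, narrower than the top nut; its underside is 30 mm above the table. On the finished stop the lower nut's underside is at 38 mm and only 2.5 mm of collar shows between the nuts; on the stop to be locked 9 to 12 mm lie between them
- first_nut_corner (a point): one top corner of the lower nut, 17.3 mm from the stud's axis; shows whether it has been turned
- whetstone: loose grey whetstone lying on the table, 33 x 68 x 27 mm, origin at its underside; a bystander
- collet_2: loose steel collet standing on the table, 22 mm wide, 26 mm high, origin at its underside; a bystander
- top_nut: the top nut with its bar and a captive spring collar 32 mm wide below it, standing 2.5 to 7.5 mm out (not known better). Origin: centre of the nut's underside. From contact, resistance to tightening rises to 0.5 N m within some 0.4 to 0.8 rad. It is friction, so it is felt only while the nut is turning; the nut stays as turned when let go, clamped with 40 to 60 N. Properly tight is 0.5 N m.
- first_nut: the lower nut, origin at the centre of its underside. Held by friction: it turns along with the top nut when that is tightened with more than about 0.65 N m, and this must not happen
Not all that is in view belongs to the job. Leave any pink or purple look-alike of the stop alone.

How it is judged (in metres and radians):
On the way:
1. the top nut has been run down until its collar touches the lower nut (contact force between top_nut and first_nut above 0.5 N), for 0.1 s.
At the end, for the whole second after the job is handed in: the top nut is clamped against the lower nut with more than 33 N (tightened with at least about 0.4 N m) and stays so after release, and the lower nut's corner has moved less than 2 mm from its start (contact force between top_nut and first_nut above 33 N and distance of first_nut_corner from where it was at the start of the episode below 0.002 m); the robot touches nothing.
It fails at once if the lower nut is turned from its setting (its corner moves more than 2 mm) (distance of first_nut_corner from where it was at the start of the episode above 0.002 m).
It fails at once if the whetstone or the loose collet is moved more than 20 mm (distance of any of whetstone, collet_2 from where it was at the start of the episode above 0.02 m).
It also fails if it takes over 38 s, if anything falls off the work surface, if the arm or the gripper's body presses on something with over 40 N, if the wrist force passes 120 N, or if a joint passes its speed limit or range.

## Working session

There is one attempt and no reset: what is moved stays moved. The work goes in short steps, Python scripts to look and compute and a tool call to move; the robot and the scene stay as the last step left them, time stands still between calls to the robot, and variables do not carry over. Pictures are saved under pics/ and viewed, at most 10 in all, crops included, and the job is handed in when it is done.

Besides the shell and the picture viewer there is one more tool, called after ">>>" in YAML: its name, and indented under it one key for each argument. play_rows: Moves the arm, as the interface text tells. Its arguments: {"type":"object","properties":{"increments":{"type":"array"},"grip_force":{"type":"number"}},"required":["increments"]}

```bash
mkdir -p pics; cat > h.py <<'E'
import numpy as np, cv2
from workcell import telemetry, camera, calibration, workorder
def cal(n):
    c=calibration(n); f=192/np.tan(np.radians(c["vertical_fov"])/2)
    K=np.array([[f,0,c["cx"]],[0,f,c["cy"]],[0,0,1.]]); R=cv2.Rodrigues(np.array(c["rvec"],float))[0]; t=np.array(c["tvec"],float).ravel()
    return K,R,t
def ray(n,u,v,z):
    K,R,t=cal(n); d=R.T@np.linalg.inv(K)@[u,v,1]; o=-R.T@t
    return o+d*(z-o[2])/d[2]
def world(n,dep):
    K,R,t=cal(n); v,u=np.mgrid[:384,:512]
    P=np.stack([(u-K[0,2])/K[0,0]*dep,(v-K[1,2])/K[1,1]*dep,dep],-1)
    return (P-t)@R
def proj(n,P):
    K,R,t=cal(n); c=K@(R@np.array(P)+t); return c[:2]/c[2]
E
python3 - <<'E'
from h import *
for n in("scene","top"):
    im,d=camera(n); np.savez(f"{n}0.npz",im=im,d=d); cv2.imwrite(f"pics/{n}0.png",cv2.resize(im[...,::-1],None,fx=1.5,fy=1.5))
    K,R,t=cal(n); print(n,K[0,0],-R.T@t,R[2]); 
    print((d>0).mean(), calibration(n))
print(telemetry.get_obs())
E
```

```text
scene 452.488625446033 [-0.0041017   0.81884257  0.63695762] [ 0.41880002 -0.78256543 -0.46064942]
0.9902699788411459 {'vertical_fov': 45.98497268528374, 'cx': 257.94572907102014, 'cy': 195.71876445642664, 'rvec': array([ 0.59013451, -2.41297387,  1.46199235]), 'tvec': array([0.38542763, 0.22741121, 0.93592984])}
top 384.0991227386231 [ 0.29199165 -0.12329954  1.19523439] [ 0.21166736 -0.01199357 -0.97726817]
0.9960886637369791 {'vertical_fov': 53.118272891680995, 'cx': 258.07500528851926, 'cy': 194.29011542779105, 'rvec': array([ 2.02417558, -2.19296983,  0.22999078]), 'tvec': array([-0.09379625,  0.54745701,  1.10478062])}
{'time': 0.1, 'q': array([-6.90980677e+01,  5.00852872e+00,  1.00368067e+01,  9.50994938e+01,
       -1.06947980e-04,  9.00007945e+01]), 'qd': array([ 0.10810901, -0.05239514,  0.15187175,  0.04392282,  0.04976847,
        0.02179229]), 'joint_efforts': array([-4.69982042e-04, -5.21560156e+01,  4.65653622e+01,  1.60506566e-02,
        2.31844189e-05, -8.53100460e-06]), 'ee_pos': array([ 0.19614386, -0.51359953,  0.22802881]), 'tcp_rot': array([-1.79928784e+02,  1.07935362e-04,  2.09011380e+01]), 'wrist_force': array([ 0.28231685,  0.41690012, -0.42514263]), 'torque': array([ 0.0195104 , -0.01539393, -0.07329702]), 'grasp_force': 0.0, 'opening': 0.08534464561203685}
```

View pics/scene0.png

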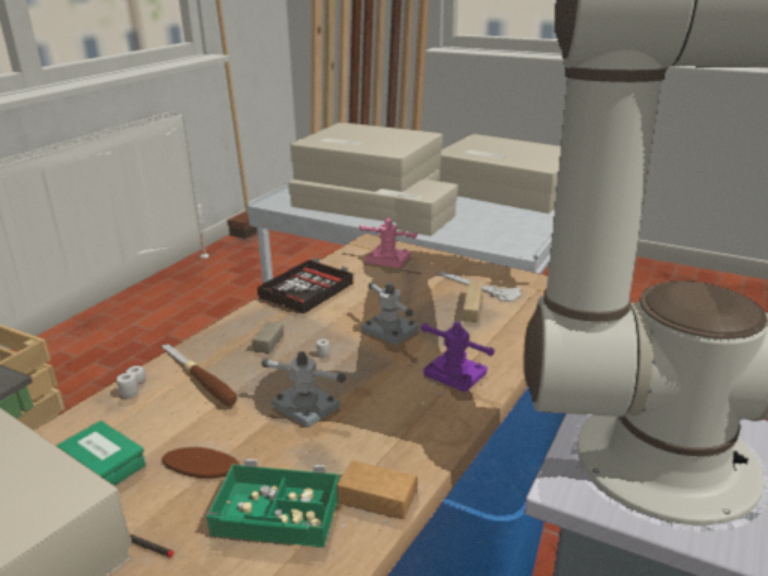

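View pics/top0.png

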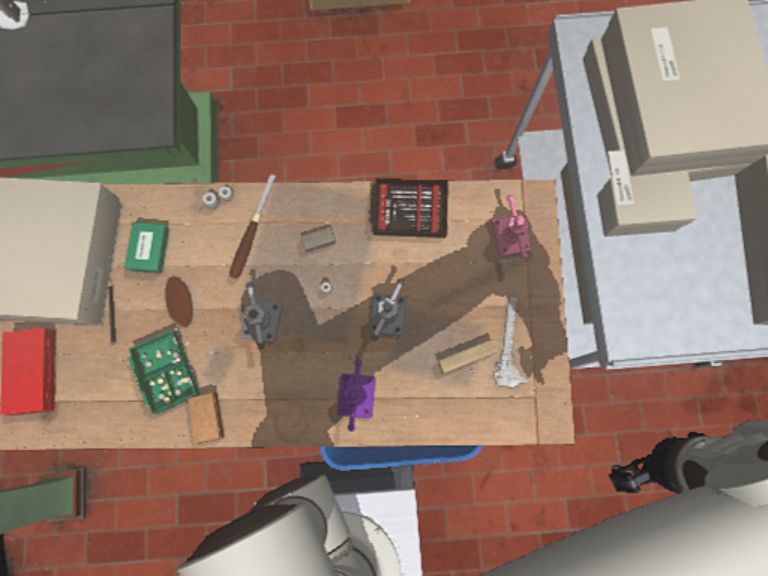

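Both images show four stops: grey A (top 260,317; scene 303,385), grey B (top 388,312; scene 389,310), purple (top 356,395; scene 457,355) and pink (top 512,235; scene 388,243). All pixels are in the 1.5x pictures. Only the greys qualify, so next I crop both and measure their heights.

```bash
python3 - <<'E'
from h import *
s=np.load("scene0.npz");t=np.load("top0.npz")
a=s["im"][225:290,165:240];b=s["im"][180:235,225:290]
r=lambda x:cv2.resize(x[...,::-1],(390,390*x.shape[0]//x.shape[1]),interpolation=cv2.INTER_CUBIC)
a,b=r(a),r(b);H=max(a.shape[0],b.shape[0]);o=np.zeros((H,790,3),np.uint8);o[:a.shape[0],:390]=a;o[:b.shape[0],400:]=b
cv2.imwrite("pics/crop1.png",o)
for n,D in(("top",t),("scene",s)):
    W=world(n,D["d"])
    for nm,box in (("A",(170,155,240,190) if n=="top" else (225,165,290,240)),("B",(235,180,232,0))):
        pass
    W2=W.reshape(-1,3)
    for nm,(u0,u1,v0,v1) in ({"A":(155,192,180,235),"B":(242,275,175,228)} if n=="top" else {"A":(165,235,228,285),"B":(235,285,182,232)}).items():
        P=W[v0:v1,u0:u1].reshape(-1,3)
        st=P[P[:,2]>0.088]; bar=P[(P[:,2]>.058)&(P[:,2]<.088)]; 
        print(n,nm,"stud top",len(st),st.mean(0).round(4),st[:,2].max().round(4))
        m=bar[:,:2].mean(0); e=np.linalg.svd(bar[:,:2]-m)[2][0]; s1=(bar[:,:2]-m)@e
        print("  bar",len(bar),m.round(4),np.degrees(np.arctan2(e[1],e[0])).round(1),"ends",bar[s1.argmin()].round(4),bar[s1.argmax()].round(4))
        far=bar[np.linalg.norm(bar[:,:2]-st.mean(0)[:2],axis=1)>.045]; 
        far2=far[np.linalg.norm(far[:,:2]-st.mean(0)[:2],axis=1)<.06]
        print("  bar top z (90%)",np.percentile(far[:,2],[50,90,98]).round(4) if len(far) else 0)
E
```

```text
top A stud top 34 [0.4569 0.0678 0.3535] 1.1952
  bar 240 [0.507  0.1254] -171.2 ends [0.5773 0.1377 0.0703] [0.4419 0.117  0.0751]
  bar top z (90%) [0.0751 0.0818 0.0851]
top B stud top 30 [ 0.4646 -0.1331  0.2782] 1.1952
  bar 231 [ 0.4981 -0.135 ] 150.7 ends [ 0.5576 -0.1687  0.0751] [ 0.4397 -0.1027  0.0698]
  bar top z (90%) [0.074  0.081  0.0829]
scene A stud top 60 [0.4064 0.27   0.2033] 0.637
  bar 436 [0.506  0.1357] -170.3 ends [0.5754 0.1447 0.0675] [0.4434 0.1206 0.0692]
  bar top z (90%) [0.0733 0.0821 0.085 ]
scene B stud top 43 [0.3483 0.1574 0.2587] 0.637
  bar 259 [ 0.4869 -0.1178] 149.4 ends [ 0.5585 -0.1624  0.0749] [ 0.3942 -0.0603  0.0688]
  bar top z (90%) [0.0733 0.0818 0.0856]
```

View pics/crop1.png

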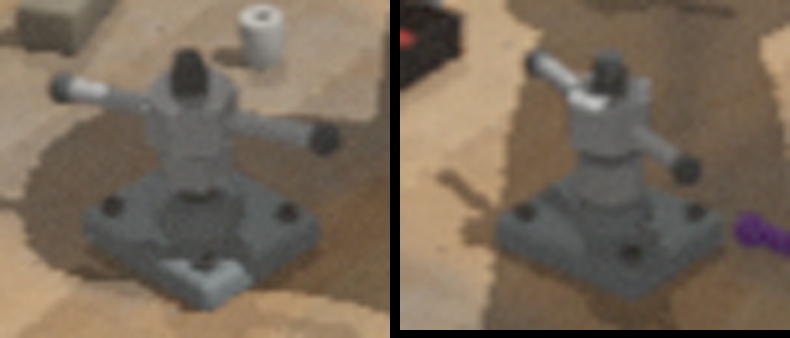

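```bash
python3 - <<'E'
from h import *
D={n:np.load(n+"0.npz") for n in("top","scene")}
W={n:world(n,D[n]["d"]) for n in D}
K,R,t=cal("scene"); o=-R.T@t
for nm,g in(("A",(.507,.130)),("B",(.498,-.135))):
    for n in D:
        P=W[n].reshape(-1,3); P=P[np.hypot(P[:,0]-g[0],P[:,1]-g[1])<.075]
        st=P[(P[:,2]>.089)&(P[:,2]<.105)]; base=P[(P[:,2]>.013)&(P[:,2]<.019)]
        r=cv2.minAreaRect((base[:,:2]*1000).astype(np.float32))
        print(nm,n,"stud",len(st),st.mean(0).round(4),"base",np.round(r[0],1),np.round(r[1],1),round(r[2],1))
        if n=="top": c=base[:,:2]; c=np.array(r[0])/1000
        else: c=(c+st.mean(0)[:2]*1)/2 if 0 else c
    Q=W["scene"]; vd=(o[:2]-c); vd/=np.linalg.norm(vd)
    rel=Q[...,:2]-c; side=rel@[-vd[1],vd[0]]; rad=rel@vd; m=(np.abs(side)<.005)&(np.abs(rad)<.06)&(Q[...,2]>.01)
    z=Q[...,2][m];rr=rad[m]; i=np.argsort(-z); print(nm,c,[(round(1000*a),round(1000*b)) for a,b in zip(z[i],rr[i])][::2])
E
python3 - <<'E'
import cv2,numpy as np
im=np.load("scene0.npz")["im"][...,::-1]
f=lambda u,v:cv2.resize(im[v-22:v+22,u-18:u+18],(390,476),interpolation=cv2.INTER_CUBIC)
o=np.hstack([f(203,254),f(259,205)]);g=cv2.cvtColor(o,cv2.COLOR_BGR2GRAY)
cv2.imwrite("pics/crop2.png",cv2.createCLAHE(3,(4,4)).apply(g))
E
```

```text
A top stud 26 [0.5077 0.1266 0.0945] base [509.  126.8] [69.4 83.8] 75.1
A scene stud 42 [0.509  0.1324 0.0957] base [510.6 130.7] [71.5 85.9] 76.1
A [0.50896841 0.12681201] [(101, 8), (100, -2), (100, 6), (99, 2), (98, 4), (98, 0), (97, 4), (97, 9), (96, 5), (95, 8), (92, 6), (91, 3), (91, 6), (89, 6), (89, 9), (88, 5), (87, 11), (86, 10), (85, 19), (84, 8), (83, 13), (82, 13), (82, 16), (82, 12), (81, 11), (81, 7), (80, 14), (80, 17), (79, 19), (77, 17), (76, 20), (75, 18), (74, 19), (73, 18), (72, 18), (71, 18), (70, 18), (69, 17), (67, 18), (67, 21), (66, 16), (65, 17), (63, 16), (62, 18), (61, 18), (60, 18), (59, 17), (56, 20), (55, 17), (53, 13), (52, 18), (52, 14), (50, 13), (48, 18), (47, 13), (46, 17), (44, 18), (43, 15), (42, 17), (42, 19), (39, 16), (32, 10), (31, 5), (30, 10), (29, 7), (28, 16), (28, 9), (27, 7), (27, 18), (27, 18), (27, 11), (26, -1), (26, 8), (26, 13), (25, 11), (24, 18), (23, 17), (22, 19), (21, 44), (21, 19), (21, 44), (21, 43), (20, 36), (20, 35), (19, 42), (19, 30), (18, 44), (18, 47), (18, 36), (18, 33), (18, 21), (18, 25), (17, 28), (17, 42), (17,
[... 263 characters left out ...]
.3] [72.  87.3] 81.1
B [ 0.50023068 -0.13535042] [(100, 7), (99, -2), (98, 1), (97, 6), (94, 12), (94, 6), (91, 6), (88, 7), (88, 5), (86, 7), (85, 11), (82, 12), (81, 22), (81, 21), (80, 19), (80, 8), (79, 22), (74, 20), (73, 18), (71, 19), (69, 15), (68, 19), (65, 19), (63, 21), (61, 18), (59, 19), (55, 18), (52, 12), (49, 18), (47, 15), (46, 18), (44, 15), (42, 17), (41, 19), (37, 14), (37, 13), (36, 16), (35, 14), (34, 18), (28, 9), (28, 13), (27, 11), (26, 20), (25, 19), (24, 18), (24, 22), (23, 16), (23, 20), (20, 42), (19, 42), (19, 20), (19, 35), (18, 38), (17, 27), (17, 16), (16, 47), (16, 46), (16, 41), (16, 51), (15, 40), (15, 19), (15, 39), (14, 42), (13, 47), (12, 50), (10, 47)]
```

View pics/crop2.png

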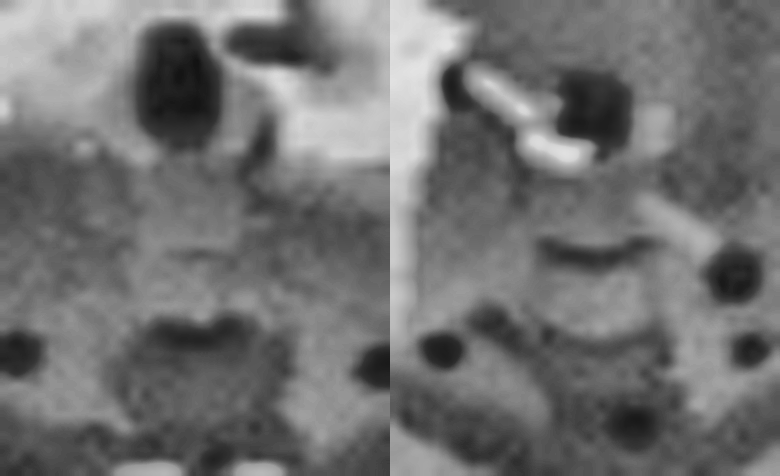

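From the profiles, A's lower nut ends at about 38 mm with stud showing below it, so A is the finished stop. B shows a dark gap between its nuts near z 50 mm and its lower nut reaches down to about 30 mm, so **B is the one to lock**. B's axis is at about (0.500, -0.134) and its bar lies along -27°/153° with its centre at about z 69 mm.

I'll push the -27° arm round with the closed fingers, turning the yaw along with it.

```bash
cat > plan.py <<'E'
import json,os
from h import *
C=np.array([.500,-.134])
def load(): return json.load(open("cmd.json")) if os.path.exists("cmd.json") else [.196,-.514,.229,20.9]
def rows(poses,jaw=1,save=True):
    x,y,z,w=load(); a=np.radians(w); X=np.array([np.cos(a),np.sin(a)]); Y=np.array([X[1],-X[0]]); out=[]
    for p in poses:
        d=np.array(p[:2])-[x,y]; out.append([[round(1000*float(d@X)),round(1000*float(d@Y)),round(1000*(z-p[2]))],[0,0,round(w-p[3],1)],jaw])
    l=out[-1]; e=np.array([x,y])+(l[0][0]*X+l[0][1]*Y)/1000
    if save: json.dump([e[0],e[1],z-l[0][2]/1000,w-l[1][2]],open("cmd.json","w"))
    print(json.dumps(out)); return out
def push(phi,z,back=0,delta=12,r=48):
    "TCP pose whose leading outer corner touches the bar at angle phi (deg), 'back' mm behind"
    f=np.radians(phi); b=np.array([np.cos(f),np.sin(f)]); t=np.array([b[1],-b[0]]); a=np.radians(phi-delta)
    X=np.array([np.cos(a),np.sin(a)]); Y=np.array([X[1],-X[0]])
    p=C+(r*b-(5+back)*t-11*X-14.5*Y)/1000 if r<1 else C+(r*b-(5+back)*t-11*X-14.5*Y)/1000
    return [p[0],p[1],z,phi-delta]
E
sed -i 's/ if r<1 else .*$//' plan.py
python3 - <<'E'
from plan import *
t=push(333,.18,back=10); print(t)
x0=load(); f=lambda k:[x0[0]+(t[0]-x0[0])*min(1,k/20),x0[1]+(t[1]-x0[1])*min(1,k/20),.18+.049*(1-min(1,k/20)),x0[3]+(t[3]-x0[3])*k/36]
rows([f(k) for k in range(1,21)]); rows([f(k) for k in range(21,37)]+[t]*2)
E
```

```text
[np.float64(0.5501547107513308), np.float64(-0.12423530538199845), 0.18, 321]
[[[23, -12, 2], [0, 0, -8.3], 1], [[47, -24, 5], [0, 0, -16.7], 1], [[70, -36, 7], [0, 0, -25.0], 1], [[94, -48, 10], [0, 0, -33.3], 1], [[117, -59, 12], [0, 0, -41.7], 1], [[141, -71, 15], [0, 0, -50.0], 1], [[164, -83, 17], [0, 0, -58.4], 1], [[188, -95, 20], [0, 0, -66.7], 1], [[211, -107, 22], [0, 0, -75.0], 1], [[235, -119, 25], [0, 0, -83.4], 1], [[258, -131, 27], [0, 0, -91.7], 1], [[282, -143, 29], [0, 0, -100.0], 1], [[305, -155, 32], [0, 0, -108.4], 1], [[329, -166, 34], [0, 0, -116.7], 1], [[352, -178, 37], [0, 0, -125.0], 1], [[376, -190, 39], [0, 0, -133.4], 1], [[399, -202, 42], [0, 0, -141.7], 1], [[423, -214, 44], [0, 0, -150.1], 1], [[446, -226, 47], [0, 0, -158.4], 1], [[470, -238, 49], [0, 0, -166.7], 1]]
[[[0, 0, 0], [0, 0, -8.4], 1], [[0, 0, 0], [0, 0, -16.7], 1], [[0, 0, 0], [0, 0, -25.0], 1], [[0, 0, 0], [0, 0, -33.4], 1], [[0, 0, 0], [0, 0, -41.7], 1], [[0, 0, 0], [0, 0, -50.0], 1], [[0, 0, 0], [0, 0, -58.4], 1], [[0, 0, 0], [0, 0, -66.7], 1], [[0, 0, 0], [0, 0, -75.0], 1], [[0, 0, 0], [0, 0, -83.4], 1], [[0, 0, 0], [0, 0, -91.7], 1], [[0, 0, 0], [0, 0, -100.1], 1], [[0, 0, 0], [0, 0, -108.4], 1], [[0, 0, 0], [0, 0, -116.7], 1], [[0, 0, 0], [0, 0, -125.1], 1], [[0, 0, 0], [0, 0, -133.4], 1], [[0, 0, 0], [0, 0, -133.4], 1], [[0, 0, 0], [0, 0, -133.4], 1]]
```

>>> play_rows:
  increments:
    - [[23, -12, 2], [0, 0, -8.3], 1]
    - [[47, -24, 5], [0, 0, -16.7], 1]
    - [[70, -36, 7], [0, 0, -25.0], 1]
    - [[94, -48, 10], [0, 0, -33.3], 1]
    - [[117, -59, 12], [0, 0, -41.7], 1]
    - [[141, -71, 15], [0, 0, -50.0], 1]
    - [[164, -83, 17], [0, 0, -58.4], 1]
    - [[188, -95, 20], [0, 0, -66.7], 1]
    - [[211, -107, 22], [0, 0, -75.0], 1]
    - [[235, -119, 25], [0, 0, -83.4], 1]
    - [[258, -131, 27], [0, 0, -91.7], 1]
    - [[282, -143, 29], [0, 0, -100.0], 1]
    - [[305, -155, 32], [0, 0, -108.4], 1]
    - [[329, -166, 34], [0, 0, -116.7], 1]
    - [[352, -178, 37], [0, 0, -125.0], 1]
    - [[376, -190, 39], [0, 0, -133.4], 1]
    - [[399, -202, 42], [0, 0, -141.7], 1]
    - [[423, -214, 44], [0, 0, -150.1], 1]
    - [[446, -226, 47], [0, 0, -158.4], 1]
    - [[470, -238, 49], [0, 0, -166.7], 1]

```text
time: 2.1
ee_pos: [0.5508, -0.1228, 0.1791]
tcp_rot: [180.0, -0.0, -172.1]
wrist_force: [-0.4, -0.1, 0.5]
opening: 0.0001
grasp_force: 0.0
```

>>> play_rows:
  increments:
    - [[0, 0, 0], [0, 0, -8.4], 1]
    - [[0, 0, 0], [0, 0, -16.7], 1]
    - [[0, 0, 0], [0, 0, -25.0], 1]
    - [[0, 0, 0], [0, 0, -33.4], 1]
    - [[0, 0, 0], [0, 0, -41.7], 1]
    - [[0, 0, 0], [0, 0, -50.0], 1]
    - [[0, 0, 0], [0, 0, -58.4], 1]
    - [[0, 0, 0], [0, 0, -66.7], 1]
    - [[0, 0, 0], [0, 0, -75.0], 1]
    - [[0, 0, 0], [0, 0, -83.4], 1]
    - [[0, 0, 0], [0, 0, -91.7], 1]
    - [[0, 0, 0], [0, 0, -100.1], 1]
    - [[0, 0, 0], [0, 0, -108.4], 1]
    - [[0, 0, 0], [0, 0, -116.7], 1]
    - [[0, 0, 0], [0, 0, -125.1], 1]
    - [[0, 0, 0], [0, 0, -133.4], 1]
    - [[0, 0, 0], [0, 0, -133.4], 1]
    - [[0, 0, 0], [0, 0, -133.4], 1]

```text
time: 3.9
ee_pos: [0.5503, -0.1238, 0.1794]
tcp_rot: [180.0, 0.0, -39.2]
wrist_force: [-0.3, 1.4, -0.7]
opening: -0.0003
grasp_force: 0.0
```

```bash
python3 - <<'E'
from plan import *
o=telemetry.get_obs(); print(load(),o["time"],o["ee_pos"],o["tcp_rot"],o["q"].round(1),o["wrist_force"],o["torque"],o["opening"])
im,d=camera("scene"); cv2.imwrite("pics/s2.png",cv2.resize(im[130:260,180:340,::-1],None,fx=5,fy=4.6))
t=push(333,.074,back=10); x=load()
rows([[t[0],t[1],x[2]+(t[2]-x[2])*k/6,t[3]] for k in range(1,7)]+[t]*2,save=True)
E
```

```text
[0.5501724590928131, -0.12399247543137121, 0.18, 321.0] 3.9 [ 0.55027016 -0.12375754  0.17941004] [ 1.79987289e+02  2.77173669e-02 -3.92448052e+01] [ -12.7    6.2    5.9   89.8    0.  -153.4] [-0.28890373  1.39656254 -0.72606861] [-0.01680873  0.01669219  0.04418353] -0.0002850771436029343
[[[0, 0, 18], [0, 0, 0.0], 1], [[0, 0, 35], [0, 0, 0.0], 1], [[0, 0, 53], [0, 0, 0.0], 1], [[0, 0, 71], [0, 0, 0.0], 1], [[0, 0, 88], [0, 0, 0.0], 1], [[0, 0, 106], [0, 0, 0.0], 1], [[0, 0, 106], [0, 0, 0.0], 1], [[0, 0, 106], [0, 0, 0.0], 1]]
```

View pics/s2.png

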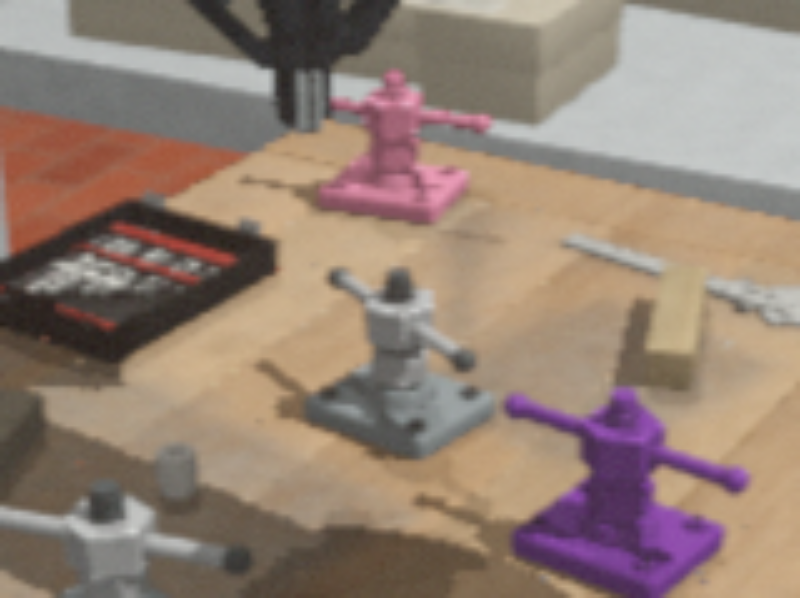

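The crop shows B at (400,350): the top nut with a dark gap under it and a narrow lower nut, standing free of light shadow. The closed fingers are at (300,110), above and behind the bar. I'll go down next.

>>> play_rows:
  increments:
    - [[0, 0, 18], [0, 0, 0.0], 1]
    - [[0, 0, 35], [0, 0, 0.0], 1]
    - [[0, 0, 53], [0, 0, 0.0], 1]
    - [[0, 0, 71], [0, 0, 0.0], 1]
    - [[0, 0, 88], [0, 0, 0.0], 1]
    - [[0, 0, 106], [0, 0, 0.0], 1]
    - [[0, 0, 106], [0, 0, 0.0], 1]
    - [[0, 0, 106], [0, 0, 0.0], 1]

```text
time: 4.75
ee_pos: [0.5502, -0.1237, 0.0739]
tcp_rot: [180.0, 0.0, -39.1]
wrist_force: [0.9, -0.1, 0.7]
opening: -0.0
grasp_force: 0.0
```

```bash
python3 - <<'E'
from plan import *
o=telemetry.get_obs(); print(load(),o["ee_pos"],o["wrist_force"],o["torque"])
im,d=camera("scene"); cv2.imwrite("pics/s3.png",cv2.resize(im[160:240,210:310,::-1],None,fx=7,fy=7,interpolation=cv2.INTER_CUBIC))
# first push: close 10 mm, then 60 deg
rows([push(333,.074,5),push(333,.074,0)]+[push(333-5*k,.074-.0001*k,0) for k in range(1,13)])
E
```

```text
[0.5501724590928131, -0.12399247543137121, 0.074, 321.0] [ 0.55024942 -0.12374696  0.07394355] [ 0.92891937 -0.10506458  0.69344482] [ 0.0366365  -0.04892434 -0.06342874]
[[[1, 5, 0], [0, 0, 0.0], 1], [[2, 10, 0], [0, 0, 0.0], 1], [[5, 13, 0], [0, 0, 5.0], 1], [[7, 16, 0], [0, 0, 10.0], 1], [[9, 20, 0], [0, 0, 15.0], 1], [[10, 24, 0], [0, 0, 20.0], 1], [[11, 27, 1], [0, 0, 25.0], 1], [[12, 31, 1], [0, 0, 30.0], 1], [[13, 35, 1], [0, 0, 35.0], 1], [[13, 39, 1], [0, 0, 40.0], 1], [[13, 43, 1], [0, 0, 45.0], 1], [[12, 47, 1], [0, 0, 50.0], 1], [[11, 51, 1], [0, 0, 55.0], 1], [[10, 55, 1], [0, 0, 60.0], 1]]
```

View pics/s3.png

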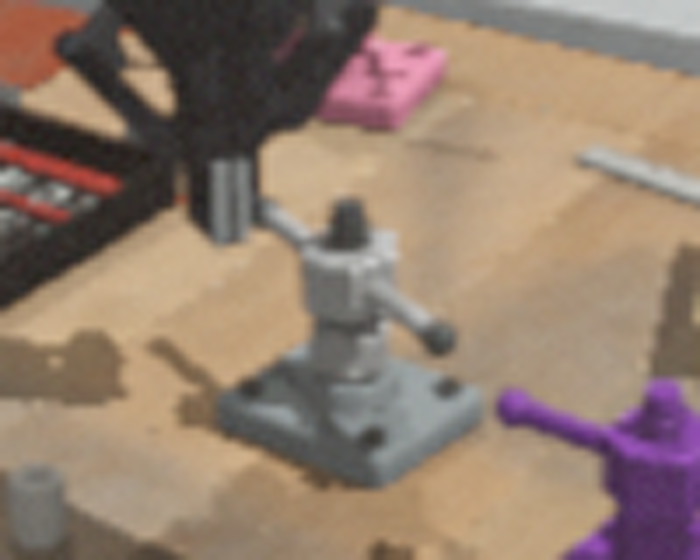

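The fingertips at (230,230) are beside the far arm at (285,225), in front of it and at bar height. I start pushing.

>>> play_rows:
  increments:
    - [[1, 5, 0], [0, 0, 0.0], 1]
    - [[2, 10, 0], [0, 0, 0.0], 1]
    - [[5, 13, 0], [0, 0, 5.0], 1]
    - [[7, 16, 0], [0, 0, 10.0], 1]
    - [[9, 20, 0], [0, 0, 15.0], 1]
    - [[10, 24, 0], [0, 0, 20.0], 1]
    - [[11, 27, 1], [0, 0, 25.0], 1]
    - [[12, 31, 1], [0, 0, 30.0], 1]
    - [[13, 35, 1], [0, 0, 35.0], 1]
    - [[13, 39, 1], [0, 0, 40.0], 1]
    - [[13, 43, 1], [0, 0, 45.0], 1]
    - [[12, 47, 1], [0, 0, 50.0], 1]
    - [[11, 51, 1], [0, 0, 55.0], 1]
    - [[10, 55, 1], [0, 0, 60.0], 1]

```text
time: 6.2
ee_pos: [0.5234, -0.1734, 0.0733]
tcp_rot: [-180.0, -0.0, -99.2]
wrist_force: [-0.0, 0.9, 0.5]
opening: -0.0
grasp_force: 0.0
```

```bash
cat >> plan.py <<'E'
F0=np.array([0,0,0.])
def state(phi):
    o=telemetry.get_obs(); f=np.radians(phi); b=np.array([np.cos(f),np.sin(f)]); t=np.array([b[1],-b[0]]); F=np.array(o["wrist_force"]); r=o["ee_pos"][:2]-C
    m=r[0]*F[1]-r[1]*F[0]
    print("t",round(o["time"],2),"phi",phi,"ee",o["ee_pos"].round(4),"yaw",round(o["tcp_rot"][2],1),"F",F.round(2),"resist",round(-F[:2]@t,2),"radial",round(F[:2]@b,2),"M",np.round(o["torque"],3),"tau(48)",round(-F[:2]@t*.048,3),"tau(M)",round(m+o["torque"][2],3),"cmd",np.round(load(),4),"q6",round(o["q"][5]))
def seg(a,n,step,z0,dz=None):
    "n rows clockwise from bar angle a by step deg; prints rows"
    rows([push(a-step*k,z0-1.59e-3*np.radians(step*k)) for k in range(1,n+1)])
E
python3 - <<'E'
from plan import *
state(273)
im,d=camera("scene");W=world("scene",d)
im2,d2=camera("top");cv2.imwrite("pics/t4.png",cv2.resize(np.vstack([im2[170:240,215:300],im[170:240,215:300]])[...,::-1],None,fx=4.2,fy=4.2,interpolation=cv2.INTER_CUBIC))
E
```

```text
t 6.2 phi 273 ee [ 0.5234 -0.1734  0.0733] yaw -99.2 F [-0.04  0.94  0.49] resist 0.01 radial -0.95 M [-0.016 -0.056 -0.012] tau(48) 0.0 tau(M) 0.009 cmd [ 5.233e-01 -1.730e-01  7.300e-02  2.610e+02] q6 -99
```

View pics/t4.png

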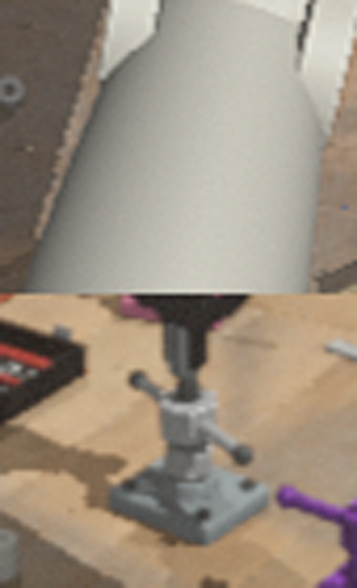

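```bash
python3 - <<'E'
from plan import *
print("tip proj s3",proj("scene",[.550,-.124,.055]),"now",proj("scene",[.5234,-.1734,.055]), "TCP now",proj("scene",[.5234,-.1734,.073]))
for ph in(333,320,310,290,273,261): 
    f=np.radians(ph);b=np.array([np.cos(f),np.sin(f)])*.062
    print(ph,proj("scene",[C[0]+b[0],C[1]+b[1],.069]),proj("scene",[C[0]-b[0],C[1]-b[1],.069]))
im,d=camera("scene");cv2.imwrite("pics/s5.png",cv2.resize(im[175:235,225:305,::-1],None,fx=9,fy=9,interpolation=cv2.INTER_CUBIC))
E
```

```text
tip proj s3 [242.04217993 200.71706592] now [259.04746348 195.30705734] TCP now [258.98766877 189.55451062]
333 [247.0332056  190.15451392] [273.72701177 207.48590345]
320 [251.47441559 189.03486362] [269.03241154 208.79136584]
310 [255.16105751 188.49348404] [265.04668233 209.42998105]
290 [262.81098871 188.29418318] [256.68592535 209.65901093]
273 [269.10358974 189.05708396] [249.88131636 208.74583524]
261 [273.14509636 190.08651056] [245.63537897 207.53975996]
```

View pics/s5.png

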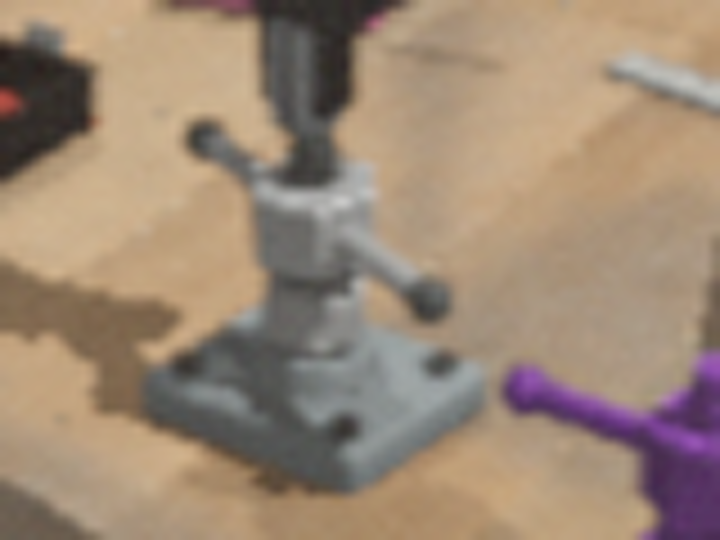

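```bash
python3 - <<'E'
from plan import *
im,d=camera("scene");W=world("scene",d);P=W.reshape(-1,3)
m=(np.hypot(P[:,0]-.5234,P[:,1]+.1734)<.024)&(P[:,2]>.045)
q=P[m];print(len(q),np.sort(q[:,2])[:12].round(3)); print(q[np.argsort(q[:,2])[:8]].round(3))
for lo in(.06,.075,.09,.1,.12):
    s=q[(q[:,2]>lo)&(q[:,2]<lo+.015)]; 
    if len(s): print(lo,len(s),s.min(0).round(3),s.max(0).round(3))
print(telemetry.get_obs()["opening"])
E
```

```text
453 [0.073 0.073 0.077 0.078 0.081 0.082 0.083 0.083 0.083 0.084 0.085 0.085]
[[ 0.539 -0.155  0.073]
 [ 0.531 -0.152  0.073]
 [ 0.519 -0.177  0.077]
 [ 0.528 -0.164  0.078]
 [ 0.53  -0.163  0.081]
 [ 0.522 -0.171  0.082]
 [ 0.534 -0.164  0.083]
 [ 0.526 -0.161  0.083]]
0.06 2 [ 0.531 -0.155  0.073] [ 0.539 -0.152  0.073]
0.075 25 [ 0.511 -0.177  0.077] [ 0.54 -0.16  0.09]
0.09 54 [ 0.51  -0.176  0.09 ] [ 0.54  -0.159  0.104]
0.1 54 [ 0.51  -0.177  0.1  ] [ 0.54  -0.159  0.115]
0.12 69 [ 0.507 -0.18   0.12 ] [ 0.547 -0.154  0.135]
0.00010699643218029963
```

```bash
python3 - <<'E'
from plan import *
for z in(.16,.17,.18,.19): print("s2",z,proj("scene",[.5503,-.1238,z]))
for z in(.055,.065,.075,.128): print("s3",z,proj("scene",[.5503,-.1238,z]))
im=cv2.imread("pics/s3.png")[3::7,3::7];print(im[24:45,33].tolist())
x=load()
t=push(341,.11); 
rows([[x[0],x[1],.11,x[3]]]+[[x[0],x[1],.14,x[3]]]+[push(285+8*k,.14) for k in range(0,8)]+[push(341,.14,6)]*3)
E
```

```text
s2 0.16 [240.84527119 165.48067693]
s2 0.17 [240.7392669  161.97405784]
s2 0.18 [240.63243522 158.44006877]
s2 0.19 [240.52476642 154.878388  ]
s3 0.055 [241.9106862  200.72457663]
s3 0.065 [241.81281844 197.48711366]
s3 0.075 [241.71421686 194.22537624]
s3 0.128 [241.17903546 176.52159002]
[[101, 105, 102], [102, 103, 102], [102, 104, 103], [94, 96, 97], [90, 90, 90], [88, 90, 90], [85, 88, 90], [91, 92, 93], [92, 96, 97], [93, 93, 94], [93, 105, 116], [133, 165, 192], [140, 175, 202], [145, 177, 204], [135, 167, 193], [129, 163, 191], [121, 157, 187], [122, 157, 185], [120, 156, 187], [128, 164, 193], [127, 163, 193]]
[[[0, 0, -37], [0, 0, 0.0], 1], [[0, 0, -67], [0, 0, 0.0], 1], [[-7, -7, -67], [0, 0, -12.0], 1], [[-12, -10, -67], [0, 0, -20.0], 1], [[-18, -13, -67], [0, 0, -28.0], 1], [[-24, -15, -67], [0, 0, -36.0], 1], [[-30, -16, -67], [0, 0, -44.0], 1], [[-37, -16, -67], [0, 0, -52.0], 1], [[-43, -16, -67], [0, 0, -60.0], 1], [[-49, -14, -67], [0, 0, -68.0], 1], [[-55, -15, -67], [0, 0, -68.0], 1], [[-55, -15, -67], [0, 0, -68.0], 1], [[-55, -15, -67], [0, 0, -68.0], 1]]
```

The bar has not turned, so the fingers went over it. Both views (s2 and s3) put the shut fingertips at about the TCP height, not 19 mm ahead of it. I'll lift, go back and come in about 14 mm lower.

>>> play_rows:
  increments:
    - [[0, 0, -37], [0, 0, 0.0], 1]
    - [[0, 0, -67], [0, 0, 0.0], 1]
    - [[-7, -7, -67], [0, 0, -12.0], 1]
    - [[-12, -10, -67], [0, 0, -20.0], 1]
    - [[-18, -13, -67], [0, 0, -28.0], 1]
    - [[-24, -15, -67], [0, 0, -36.0], 1]
    - [[-30, -16, -67], [0, 0, -44.0], 1]
    - [[-37, -16, -67], [0, 0, -52.0], 1]
    - [[-43, -16, -67], [0, 0, -60.0], 1]
    - [[-49, -14, -67], [0, 0, -68.0], 1]
    - [[-55, -15, -67], [0, 0, -68.0], 1]
    - [[-55, -15, -67], [0, 0, -68.0], 1]

```text
time: 7.6
ee_pos: [0.5473, -0.1203, 0.1398]
tcp_rot: [-180.0, -0.0, -31.1]
wrist_force: [0.0, 0.5, 0.2]
opening: 0.0003
grasp_force: 0.0
```

```bash
python3 - <<'E'
from plan import *
state(341)
im,d=camera("scene");W=world("scene",d);P=W.reshape(-1,3); e=telemetry.get_obs()["ee_pos"]
q=P[(np.hypot(P[:,0]-e[0],P[:,1]-e[1])<.05)&(P[:,2]>.1)]; r=q-e
for lo in np.arange(-.03,.1,.01):
    s=r[(r[:,2]>lo)&(r[:,2]<=lo+.01)]
    if len(s): print(round(lo,2),len(s),s.min(0).round(3),s.max(0).round(3))
t=load()
rows([[t[0],t[1],z,t[3]] for z in(.11,.08,.06,.06)])
E
```

```text
t 7.6 phi 341 ee [ 0.5473 -0.1203  0.1398] yaw -31.1 F [0.   0.47 0.22] resist 0.45 radial -0.15 M [-0.012 -0.03  -0.007] tau(48) 0.021 tau(M) 0.015 cmd [ 5.468e-01 -1.211e-01  1.400e-01  3.290e+02] q6 -161
0.0 14 [-0.011 -0.012  0.004] [0.012 0.014 0.01 ]
0.01 36 [-0.011 -0.009  0.01 ] [0.015 0.016 0.02 ]
0.02 43 [-0.012 -0.008  0.02 ] [0.014 0.018 0.03 ]
0.03 40 [-0.011 -0.009  0.031] [0.014 0.018 0.04 ]
0.04 44 [-0.021 -0.016  0.04 ] [0.011 0.028 0.05 ]
0.05 102 [-0.028 -0.031  0.05 ] [0.026 0.038 0.06 ]
0.06 99 [-0.032 -0.038  0.06 ] [0.027 0.047 0.07 ]
0.07 116 [-0.036 -0.042  0.07 ] [0.022 0.048 0.08 ]
0.08 102 [-0.035 -0.042  0.08 ] [0.021 0.047 0.09 ]
0.09 124 [-0.035 -0.04   0.09 ] [0.025 0.047 0.1  ]
[[[0, 0, 30], [0, 0, 0.0], 1], [[0, 0, 60], [0, 0, 0.0], 1], [[0, 0, 80], [0, 0, 0.0], 1], [[0, 0, 80], [0, 0, 0.0], 1]]
```

>>> play_rows:
  increments:
    - [[0, 0, 30], [0, 0, 0.0], 1]
    - [[0, 0, 60], [0, 0, 0.0], 1]
    - [[0, 0, 82], [0, 0, 0.0], 1]
    - [[0, 0, 82], [0, 0, 0.0], 1]

```text
time: 8.05
ee_pos: [0.5451, -0.1207, 0.0545]
tcp_rot: [179.9, 0.3, -31.1]
wrist_force: [-0.0, -0.1, 0.0]
opening: 0.0002
grasp_force: 0.0
```

```bash
sed -i 's/r=48/r=50/; s/\*\.048/*.050/; s/tau(48)/tau(50)/' plan.py; python3 - <<'E'
from plan import *
x=load(); x[2]=.058; json.dump(x,open("cmd.json","w")); state(333)
rows([push(340,.058,2)]+[push(333-6*k,.058-.00017*max(k,0)) for k in range(0,11)])
E
```

```text
t 8.05 phi 333 ee [ 0.5451 -0.1207  0.0545] yaw -31.1 F [-0.01 -0.05  0.  ] resist -0.05 radial 0.01 M [-0.031  0.047  0.029] tau(50) -0.002 tau(M) 0.027 cmd [ 5.468e-01 -1.211e-01  5.800e-02  3.290e+02] q6 -161
[[[4, 4, 0], [0, 0, 1.0], 1], [[7, 11, 0], [0, 0, 8.0], 1], [[10, 15, 0], [0, 0, 14.0], 1], [[11, 20, 0], [0, 0, 20.0], 1], [[13, 25, 1], [0, 0, 26.0], 1], [[14, 29, 1], [0, 0, 32.0], 1], [[14, 34, 1], [0, 0, 38.0], 1], [[14, 39, 1], [0, 0, 44.0], 1], [[13, 44, 1], [0, 0, 50.0], 1], [[12, 49, 1], [0, 0, 56.0], 1], [[10, 54, 2], [0, 0, 62.0], 1], [[8, 58, 2], [0, 0, 68.0], 1]]
```

>>> play_rows:
  increments:
    - [[4, 4, 0], [0, 0, 1.0], 1]
    - [[7, 11, 0], [0, 0, 8.0], 1]
    - [[10, 15, 0], [0, 0, 14.0], 1]
    - [[11, 20, 0], [0, 0, 20.0], 1]
    - [[13, 25, 1], [0, 0, 26.0], 1]
    - [[14, 29, 1], [0, 0, 32.0], 1]
    - [[14, 34, 1], [0, 0, 38.0], 1]
    - [[14, 39, 1], [0, 0, 44.0], 1]
    - [[13, 44, 1], [0, 0, 50.0], 1]
    - [[12, 49, 1], [0, 0, 56.0], 1]
    - [[10, 54, 2], [0, 0, 62.0], 1]
    - [[8, 58, 2], [0, 0, 68.0], 1]

```text
time: 9.25
ee_pos: [0.5252, -0.1758, 0.0581]
tcp_rot: [-179.8, -0.0, -99.4]
wrist_force: [0.3, -0.4, 0.3]
opening: -0.0
grasp_force: 0.6
```

```bash
python3 - <<'E'
from plan import *
state(273)
im,d=camera("scene");cv2.imwrite("pics/s6.png",cv2.resize(im[175:235,225:305,::-1],None,fx=9,fy=9,interpolation=cv2.INTER_CUBIC))
seg(273,3,5,.056)
E
```

```text
t 9.25 phi 273 ee [ 0.5252 -0.1758  0.0581] yaw -99.4 F [ 0.34 -0.37  0.31] resist 0.32 radial 0.39 M [-0.063 -0.201 -0.018] tau(50) 0.016 tau(M) -0.013 cmd [ 5.237e-01 -1.749e-01  5.600e-02  2.610e+02] q6 -99
[[[3, 3, 0], [0, 0, 5.0], 1], [[5, 7, 0], [0, 0, 10.0], 1], [[7, 11, 0], [0, 0, 15.0], 1]]
```

View pics/s6.png

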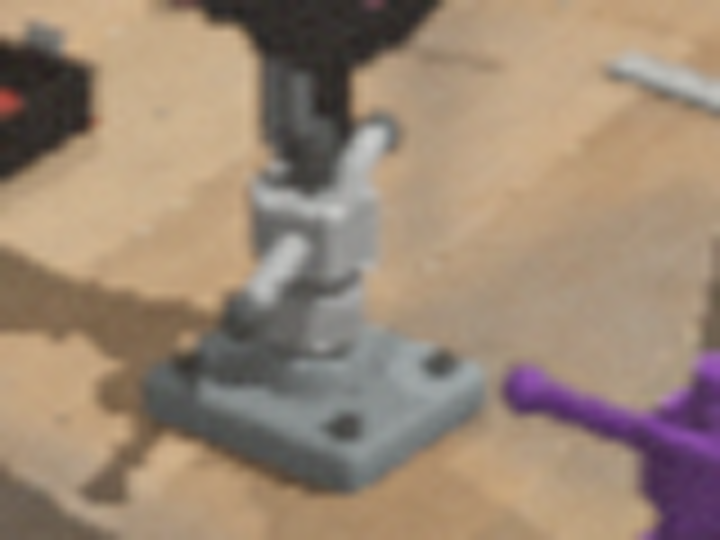

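The bar's far ball is now at (390,130), so the bar has turned to 273° as commanded. I'll carry on in 15° pieces and read the force after each.

```bash
python3 - <<'E'
from plan import *
import os; 
# first segment was already planned (to 258)
z=.056
for i in range(1,16):
    a=273-15*i; print(a,end=" "); seg(a,3,5,z-1.59e-3*np.radians(15*i))
    x=load(); json.dump(x,open(f"cmd_{a-15}.json","w"))
E
```

```text
258 [[[2, 3, 1], [0, 0, 5.0], 1], [[4, 7, 1], [0, 0, 10.0], 1], [[6, 10, 1], [0, 0, 15.0], 1]]
243 [[[3, 4, 0], [0, 0, 5.0], 1], [[5, 7, 0], [0, 0, 10.0], 1], [[7, 11, 0], [0, 0, 15.0], 1]]
228 [[[2, 3, 0], [0, 0, 5.0], 1], [[4, 7, 1], [0, 0, 10.0], 1], [[6, 10, 1], [0, 0, 15.0], 1]]
213 [[[3, 4, 0], [0, 0, 5.0], 1], [[5, 7, 0], [0, 0, 10.0], 1], [[7, 11, 0], [0, 0, 15.0], 1]]
198 [[[2, 3, 0], [0, 0, 5.0], 1], [[4, 7, 0], [0, 0, 10.0], 1], [[6, 11, 0], [0, 0, 15.0], 1]]
183 [[[2, 3, 1], [0, 0, 5.0], 1], [[5, 7, 1], [0, 0, 10.0], 1], [[6, 10, 1], [0, 0, 15.0], 1]]
168 [[[3, 3, 0], [0, 0, 5.0], 1], [[5, 7, 0], [0, 0, 10.0], 1], [[7, 11, 0], [0, 0, 15.0], 1]]
153 [[[2, 3, 0], [0, 0, 5.0], 1], [[4, 7, 1], [0, 0, 10.0], 1], [[6, 10, 1], [0, 0, 15.0], 1]]
138 [[[3, 4, 0], [0, 0, 5.0], 1], [[5, 7, 0], [0, 0, 10.0], 1], [[7, 11, 0], [0, 0, 15.0], 1]]
123 [[[2, 3, 0], [0, 0, 5.0], 1], [[4, 7, 0], [0, 0, 10.0], 1], [[6, 10, 1], [0, 0, 15.0], 1]]
108 [[[3, 4, 0], [0, 0, 5.0], 1], [[5, 7, 0], [0, 0, 10.0], 1], [[7, 11, 0], [0, 0, 15.0], 1]]
93 [[[2, 3, 0], [0, 0, 5.0], 1], [[4, 7, 0], [0, 0, 10.0], 1], [[6, 10, 0], [0, 0, 15.0], 1]]
78 [[[3, 4, 1], [0, 0, 5.0], 1], [[5, 7, 1], [0, 0, 10.0], 1], [[7, 11, 1], [0, 0, 15.0], 1]]
63 [[[2, 3, 0], [0, 0, 5.0], 1], [[4, 7, 0], [0, 0, 10.0], 1], [[6, 11, 0], [0, 0, 15.0], 1]]
48 [[[3, 3, 0], [0, 0, 5.0], 1], [[5, 6, 1], [0, 0, 10.0], 1], [[7, 10, 1], [0, 0, 15.0], 1]]
```

>>> play_rows:
  increments:
    - [[3, 3, 0], [0, 0, 5.0], 1]
    - [[5, 7, 0], [0, 0, 10.0], 1]
    - [[7, 11, 0], [0, 0, 15.0], 1]

```text
time: 9.6
ee_pos: [0.5131, -0.1807, 0.0577]
tcp_rot: [-179.8, 0.0, -114.2]
wrist_force: [1.2, -0.0, 0.4]
opening: 0.0001
grasp_force: 0.6
```

>>> play_rows:
  increments:
    - [[2, 3, 1], [0, 0, 5.0], 1]
    - [[4, 7, 1], [0, 0, 10.0], 1]
    - [[6, 10, 1], [0, 0, 15.0], 1]

```text
time: 9.9
ee_pos: [0.5014, -0.1821, 0.0567]
tcp_rot: [-179.8, 0.0, -129.2]
wrist_force: [0.6, 0.2, 0.5]
opening: -0.0004
grasp_force: 0.5
```

>>> play_rows:
  increments:
    - [[3, 4, 0], [0, 0, 5.0], 1]
    - [[5, 7, 0], [0, 0, 10.0], 1]
    - [[7, 11, 0], [0, 0, 15.0], 1]

```text
time: 10.2
ee_pos: [0.4885, -0.1805, 0.0566]
tcp_rot: [-179.9, 0.1, -144.2]
wrist_force: [0.8, -0.9, 0.2]
opening: 0.0002
grasp_force: 0.4
```

>>> play_rows:
  increments:
    - [[2, 3, 0], [0, 0, 5.0], 1]
    - [[4, 7, 1], [0, 0, 10.0], 1]
    - [[6, 10, 1], [0, 0, 15.0], 1]

```text
time: 10.5
ee_pos: [0.4777, -0.1759, 0.0556]
tcp_rot: [-179.9, 0.1, -159.2]
wrist_force: [1.2, -0.4, 0.5]
opening: 0.0001
grasp_force: 0.6
```

>>> play_rows:
  increments:
    - [[3, 4, 0], [0, 0, 5.0], 1]
    - [[5, 7, 0], [0, 0, 10.0], 1]
    - [[7, 11, 0], [0, 0, 15.0], 1]

```text
time: 10.8
ee_pos: [0.4673, -0.1682, 0.0556]
tcp_rot: [-179.9, 0.1, -174.2]
wrist_force: [1.0, -0.7, -0.4]
opening: 0.0002
grasp_force: 0.4
```

>>> play_rows:
  increments:
    - [[2, 3, 0], [0, 0, 5.0], 1]
    - [[4, 7, 0], [0, 0, 10.0], 1]
    - [[6, 11, 0], [0, 0, 15.0], 1]

```text
time: 11.1
ee_pos: [0.4599, -0.1578, 0.0554]
tcp_rot: [-179.9, 0.1, 170.8]
wrist_force: [0.9, -1.4, -0.6]
opening: 0.0004
grasp_force: 0.5
```

>>> play_rows:
  increments:
    - [[2, 3, 1], [0, 0, 5.0], 1]
    - [[5, 7, 1], [0, 0, 10.0], 1]
    - [[6, 10, 1], [0, 0, 15.0], 1]

```text
time: 11.4
ee_pos: [0.4556, -0.1469, 0.0546]
tcp_rot: [-180.0, 0.1, 155.8]
wrist_force: [-0.7, -0.8, -0.2]
opening: -0.0003
grasp_force: 0.6
```

>>> play_rows:
  increments:
    - [[3, 3, 0], [0, 0, 5.0], 1]
    - [[5, 7, 0], [0, 0, 10.0], 1]
    - [[7, 11, 0], [0, 0, 15.0], 1]

```text
time: 11.7
ee_pos: [0.4537, -0.134, 0.0544]
tcp_rot: [180.0, 0.1, 140.8]
wrist_force: [-0.7, -0.0, 0.0]
opening: -0.0
grasp_force: 0.4
```

>>> play_rows:
  increments:
    - [[2, 3, 0], [0, 0, 5.0], 1]
    - [[4, 7, 1], [0, 0, 10.0], 1]
    - [[6, 10, 1], [0, 0, 15.0], 1]

```text
time: 12.0
ee_pos: [0.4555, -0.1224, 0.0535]
tcp_rot: [179.9, 0.1, 125.8]
wrist_force: [0.3, -1.5, 0.8]
opening: -0.0001
grasp_force: 0.6
```

>>> play_rows:
  increments:
    - [[3, 4, 0], [0, 0, 5.0], 1]
    - [[5, 7, 0], [0, 0, 10.0], 1]
    - [[7, 11, 0], [0, 0, 15.0], 1]

```text
time: 12.3
ee_pos: [0.4602, -0.1103, 0.0535]
tcp_rot: [179.9, 0.1, 110.8]
wrist_force: [0.1, -1.1, 0.2]
opening: 0.0
grasp_force: 0.5
```

>>> play_rows:
  increments:
    - [[2, 3, 0], [0, 0, 5.0], 1]
    - [[4, 7, 0], [0, 0, 10.0], 1]
    - [[6, 10, 1], [0, 0, 15.0], 1]

```text
time: 12.6
ee_pos: [0.4675, -0.1009, 0.0525]
tcp_rot: [179.9, 0.1, 95.8]
wrist_force: [-1.1, -1.5, 2.5]
opening: -0.0003
grasp_force: 0.8
```

>>> play_rows:
  increments:
    - [[3, 4, 0], [0, 0, 5.0], 1]
    - [[5, 7, 0], [0, 0, 10.0], 1]
    - [[7, 11, 0], [0, 0, 15.0], 1]

```text
time: 12.9
ee_pos: [0.4772, -0.0931, 0.0523]
tcp_rot: [179.9, 0.1, 80.8]
wrist_force: [-3.1, -1.9, 0.5]
opening: 0.0001
grasp_force: 1.7
```

```bash
cp cmd_93.json cmd.json; python3 -c "
from plan import *
state(93)
seg(93,2,4,load()[2])"
```

```text
t 12.9 phi 93 ee [ 0.4772 -0.0931  0.0523] yaw 80.8 F [-3.08 -1.89  0.51] resist 3.18 radial -1.73 M [-0.434  0.657  0.022] tau(50) 0.159 tau(M) 0.192 cmd [ 4.764e-01 -9.270e-02  5.100e-02  8.100e+01] q6 88
[[[2, 3, 0], [0, 0, 4.0], 1], [[4, 5, 0], [0, 0, 8.0], 1]]
```

>>> play_rows:
  increments:
    - [[2, 3, 0], [0, 0, 4.0], 1]
    - [[4, 5, 0], [0, 0, 8.0], 1]

```text
time: 13.1
ee_pos: [0.4824, -0.0901, 0.0521]
tcp_rot: [180.0, 0.1, 72.9]
wrist_force: [-4.7, -2.7, 0.7]
opening: -0.0003
grasp_force: 2.4
```

```bash
python3 -c "
from plan import *
state(85)
seg(85,2,3,load()[2])"
```

```text
t 13.1 phi 85 ee [ 0.4824 -0.0901  0.0521] yaw 72.9 F [-4.67 -2.68  0.69] resist 4.42 radial -3.08 M [-0.526  0.897 -0.008] tau(50) 0.221 tau(M) 0.244 cmd [ 4.82e-01 -8.95e-02  5.10e-02  7.30e+01] q6 97
[[[1, 2, 0], [0, 0, 3.0], 1], [[3, 4, 0], [0, 0, 6.0], 1]]
```

>>> play_rows:
  increments:
    - [[1, 2, 0], [0, 0, 3.0], 1]
    - [[3, 4, 0], [0, 0, 6.0], 1]

```text
time: 13.3
ee_pos: [0.4867, -0.0883, 0.052]
tcp_rot: [-180.0, 0.1, 66.9]
wrist_force: [-6.8, -2.9, 1.3]
opening: 0.0001
grasp_force: 3.2
```

```bash
python3 -c "
from plan import *
state(79)
seg(79,2,4,load()[2])"
```

```text
t 13.3 phi 79 ee [ 0.4867 -0.0883  0.052 ] yaw 66.9 F [-6.83 -2.93  1.31] resist 6.15 radial -4.18 M [-0.688  1.309 -0.063] tau(50) 0.307 tau(M) 0.288 cmd [ 4.867e-01 -8.780e-02  5.100e-02  6.700e+01] q6 103
[[[2, 3, 0], [0, 0, 4.0], 1], [[3, 6, 0], [0, 0, 8.0], 1]]
```

>>> play_rows:
  increments:
    - [[2, 3, 0], [0, 0, 4.0], 1]
    - [[3, 6, 0], [0, 0, 8.0], 1]

```text
time: 13.5
ee_pos: [0.4931, -0.0872, 0.0519]
tcp_rot: [-179.9, 0.0, 58.9]
wrist_force: [-7.3, 3.5, 1.8]
opening: 0.0
grasp_force: 3.8
```

```bash
python3 -c "
from plan import *
state(71)
seg(71,2,2,load()[2])"
```

```text
t 13.5 phi 71 ee [ 0.4931 -0.0872  0.0519] yaw 58.9 F [-7.26  3.51  1.77] resist 8.0 radial 0.95 M [0.813 1.382 0.049] tau(50) 0.4 tau(M) 0.364 cmd [ 4.934e-01 -8.740e-02  5.100e-02  5.900e+01] q6 111
[[[1, 1, 0], [0, 0, 2.0], 1], [[2, 3, 0], [0, 0, 4.0], 1]]
```

>>> play_rows:
  increments:
    - [[1, 1, 0], [0, 0, 2.0], 1]
    - [[2, 3, 0], [0, 0, 4.0], 1]

```text
time: 13.7
ee_pos: [0.4964, -0.0868, 0.0518]
tcp_rot: [-179.9, 0.0, 55.0]
wrist_force: [-7.6, 4.4, 2.3]
opening: -0.0002
grasp_force: 4.2
```

```bash
python3 -c "
from plan import *
state(67)
seg(67,2,2.5,load()[2])"
```

```text
t 13.7 phi 67 ee [ 0.4964 -0.0868  0.0518] yaw 55.0 F [-7.59  4.44  2.32] resist 8.72 radial 1.12 M [0.841 1.486 0.015] tau(50) 0.436 tau(M) 0.357 cmd [ 4.97e-01 -8.72e-02  5.10e-02  5.50e+01] q6 115
[[[2, 1, 0], [0, 0, 2.5], 1], [[3, 3, 0], [0, 0, 5.0], 1]]
```

>>> play_rows:
  increments:
    - [[2, 1, 0], [0, 0, 2.5], 1]
    - [[3, 3, 0], [0, 0, 5.0], 1]

```text
time: 13.9
ee_pos: [0.5006, -0.0864, 0.0517]
tcp_rot: [-179.9, 0.1, 49.9]
wrist_force: [-10.5, 2.1, 1.6]
opening: -0.0003
grasp_force: 4.9
```

```bash
python3 -c "
from plan import *
state(62)
for i in range(6): camera('scene'); state(62)
seg(62,2,2,load()[2])"
```

```text
t 13.9 phi 62 ee [ 0.5006 -0.0864  0.0517] yaw 49.9 F [-10.48   2.08   1.59] resist 10.23 radial -3.09 M [0.478 1.944 0.027] tau(50) 0.511 tau(M) 0.527 cmd [ 0.5012 -0.0865  0.051  50.    ] q6 120
t 13.95 phi 62 ee [ 0.5012 -0.0864  0.0518] yaw 49.8 F [-3.    0.    0.77] resist 2.65 radial -1.4 M [0.044 0.497 0.016] tau(50) 0.133 tau(M) 0.159 cmd [ 0.5012 -0.0865  0.051  50.    ] q6 120
t 14.0 phi 62 ee [ 0.5016 -0.0865  0.0519] yaw 50.0 F [-1.1   0.38 -0.05] resist 1.15 radial -0.18 M [ 0.02   0.201 -0.023] tau(50) 0.057 tau(M) 0.03 cmd [ 0.5012 -0.0865  0.051  50.    ] q6 120
t 14.05 phi 62 ee [ 0.502  -0.0866  0.052 ] yaw 50.0 F [ 0.05 -1.06  0.59] resist -0.54 radial -0.91 M [-0.015  0.233  0.036] tau(50) -0.027 tau(M) 0.031 cmd [ 0.5012 -0.0865  0.051  50.    ] q6 120
t 14.1 phi 62 ee [ 0.5021 -0.0866  0.0519] yaw 50.1 F [-1.4  -0.24  0.68] resist 1.12 radial -0.87 M [-0.031  0.116  0.014] tau(50) 0.056 tau(M) 0.08 cmd [ 0.5012 -0.0865  0.051  50.    ] q6 120
t 14.15 phi 62 ee [ 0.5021 -0.0866  0.0518] yaw 50.0 F [-0.84  0.18  0.38] resist 0.83 radial -0.23 M [-0.054  0.156  0.017] tau(50) 0.041 tau(M) 0.057 cmd [ 0.5012 -0.0865  0.051  50.    ] q6 120
t 14.2 phi 62 ee [ 0.5021 -0.0866  0.0516] yaw 50.0 F [ 0.3  -0.2   1.07] resist -0.36 radial -0.03 M [ 0.004  0.076 -0.007] tau(50) -0.018 tau(M) -0.022 cmd [ 0.5012 -0.0865  0.051  50.    ] q6 120
[[[1, 1, 0], [0, 0, 2.0], 1], [[2, 2, 0], [0, 0, 4.0], 1]]
```

Both estimates now read about 0.51–0.53 N m (10.2 N) while the nut was turning, so that is the target. I'll back straight off the bar, lift and check.

>>> play_rows:
  increments:
    - [[0, -5, 0], [0, 0, 0], 1]
    - [[0, -12, 0], [0, 0, 0], 1]
    - [[0, -18, 0], [0, 0, 0], 1]
    - [[0, -18, -25], [0, 0, 0], 1]
    - [[0, -18, -65], [0, 0, 0], 1]
    - [[0, -18, -110], [0, 0, 0], 1]
    - [[0, -18, -130], [0, 0, 0], 1]
    - [[0, -18, -130], [0, 0, 0], 1]
    - [[0, -18, -130], [0, 0, 0], 1]

```text
time: 15.1
ee_pos: [0.4875, -0.0745, 0.1805]
tcp_rot: [180.0, -0.0, 50.0]
wrist_force: [0.6, 0.6, -0.7]
opening: 0.0001
grasp_force: 0.0
```

```bash
python3 -c "
from plan import *
state(62)
im,d=camera('scene');cv2.imwrite('pics/s7.png',cv2.resize(im[175:235,215:305,::-1],None,fx=8,fy=8,interpolation=cv2.INTER_CUBIC))"
```

```text
t 15.1 phi 62 ee [ 0.4875 -0.0745  0.1805] yaw 50.0 F [ 0.62  0.63 -0.7 ] resist -0.26 radial 0.85 M [-0.024 -0.022  0.01 ] tau(50) -0.013 tau(M) -0.035 cmd [ 0.504  -0.0863  0.051  46.    ] q6 121
```

View pics/s7.png

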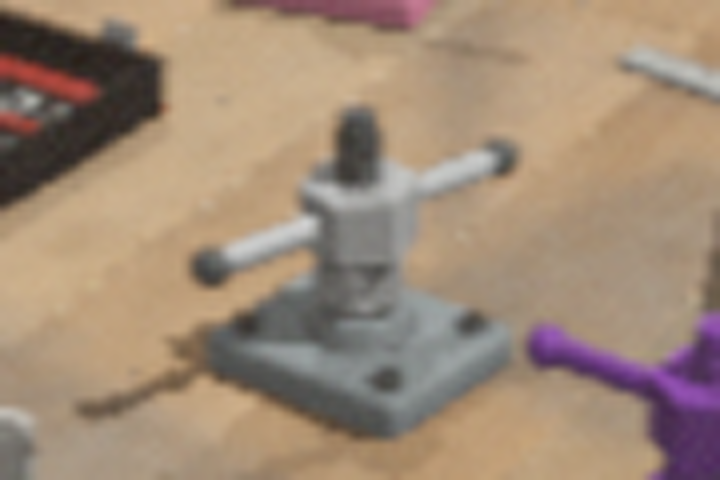

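The picture shows the nuts together with no gap, the bar's balls at (210,265) and (500,157), and the gripper clear of everything. I'll hand the job in.

```bash
python3 -c "
from workcell import workorder
print(workorder.job_done())"
```

```text
the job is handed in; nothing more can be done
None
```

I ran the top nut of the adjustable stop (grey stop B) down to the lower nut, tightened it to about 0.5 N m by feel, backed the arm clear and handed the job in. The hand-in gave no verdict, and the camera can't show a 2 mm turn of the lower nut, so I couldn't check that directly.

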